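Hang a slotted board carrier on the headed pin of a repair stand

ROBOT

A 6-joint arm with a two-finger parallel gripper is mounted at the origin on the work surface. World frame = base frame: x ahead of the robot, y to its left, z up, the work surface at z = 0. Lengths are in mm, angles in rad, forces in N, time in s.
With the tool pointing down it reaches from about 350 to 975 mm from the base axis. Payload 7.1 kg.
Tool frame: the origin (TCP) lies at the very end of the fingers, on their centre line; the grasp point (between the pads) lies ctrl.hold_point_z behind it (ctrl.hold_point_z is the distance from the TCP to the grasp point, in mm); z points along the fingers, y is the line along which they close (so a half turn about z gives the same grasp; the last joint's range is limited). The gripper opens to 88 mm and grips with 3 to 60 N. Pads are 20 mm wide; open, the fingers measure 115 mm over their backs; the gripper's body (75 mm by 178 mm) begins 61 mm behind the grasp point.
Start: joints at [1.236, 0.423, 1.63, -0, 1.089, -0.019], TCP at [194.079, 594.086, 222.675] pointing down, gripper open.
Joint ranges: [-3, 3], [-0.9, 2.11], [0.09, 2.58], [-1.31, 4.45], [0.11, 2.69], [-2.54, 2.54]. Speed limits (rad/s): [2.39, 2.39, 3.01, 3.14, 3.14, 3.14].

INTERFACE

Orientations are given as a rotation vector (axis times angle).
In Python, from workcell import ctrl gives the robot as it stands. The module is installed in compiled form; this text tells all that it offers.
- The arm moves only by the shell command python3 -m creep 'ROWS'. ROWS is JSON, a list of rows, each an object with "translation": the shift along the tool's x, y, z in mm, a list of three; "angular": the turn, a rotation vector about the tool's x, y, z in rad, a list of three; "jaw": the opening, from 0 (shut) to 1 (fully open). A call has exactly 8 rows; each row is the pose to reach, as a shift and turn from the pose commanded when the call began, along the tool's axes at that moment; what a row does not reach only later rows make up. A row lasts 1/8 s, in which the tool goes at most 62.5 mm and 10.7 degrees, less where a joint would pass 70% of its speed; a pose out of reach is approached as far as the arm can. A call with a gripper value outside its range is refused whole. The fingers move at their own pace and stop on an object; the grip force is fixed at half the most. Time passes only in rows, so rows that repeat a pose let the fingers close, or fill a call up. It gives the time, the measured TCP pose, the force, the opening and the grip force at its end, in the units of the state.
- ctrl.get_obs(): the state, without advancing time (a new reading comes with each control period).
- ctrl.get_image(name): name is "side" or "top"; returns the picture (480x640x3 uint8, red, green, blue); there is no depth.
- ctrl.camera_info(name): a dict with "camera_matrix" (3x3 intrinsics, pixels), "distortion" ([k1, k2, p1, p2, k3] as OpenCV has them; the pictures are not rectified), "world_from_camera" (4x4, takes a point from camera to world coordinates). Camera axes: x right, y up, looking along -z (the intrinsics and any distortion apply to the point x, -y, -z); pixel columns grow to the right and rows downward; lengths in mm; the calibration is good to about 2 mm. A picture is of the moment at which its call begins. camera_info takes no time and is no camera call.
- ctrl.close_job(): hands the job in; it is judged then, once.
Trained networks look in the newest picture that a camera, given by its name, has taken for a name from the list of things; names that differ only in an ending like _2 or _b are one class to them, and where a whole thing is asked for, a point or a joint stands for the part that bears it (a point fixed in the world has none). Each returns a list of dicts, best first, with "score" (0 to 1); they miss things now and then, are a little off and sometimes report something else, mostly with a low value. They report only what shows in the picture. A call takes as long as a camera call. They do not tell look-alikes from the thing itself.
- ctrl.look_for(camera, label): "rect" ([left, top, right, bottom] in pixels, round what is visible of it).
The state is a dict: "t": time; "qpos": joint angles; "qvel": joint speeds; "joint_torque": joint torques, N m; "ee_pos": TCP position; "orientation": TCP orientation; "ft_force": force on the tool from outside, world axes, zero at the start; "moment": the same for the moment, N m; "width": finger opening in mm; "grasp_force": force on a finger pad.
Only numpy, scipy, OpenCV 4.12 (cv2) and the standard library are available. Lean on these libraries where they do the work, as an engineer would, in place of code of your own. Each camera call takes 0.05 s, during which the arm holds its last target. There are 200 camera calls.

TASK

Lift the slotted circuit-board carrier out of its grey rack and hang it on the pin of the blue-headed repair stand, with the circuit board facing away from the stand's post: bring the open side of the slot over the pin between the blue block and the red disc, slide it sideways to the closed end of the slot, and let it down until it hangs upright from the notch. Work gently, by feel: the height of the pin is set by hand and is not known exactly, and the carrier must not be forced or banged against the stand. Let go of it, and leave the jar, screwdriver, drone and remote control where they are.

Things in the scene. Friction and masses are not known exactly. Their poses are not given: they have to be found in the camera images.
- carrier: Aluminium plate 6 mm thick, 0.22 to 0.42 kg, green circuit board in front, orange grip tab on top; stands upright in the rack. Origin: its lower edge, mid thickness, under the notch. x = plate normal, board side; y = along its width, to the slot's open side; z up. Outline (mm): lower part y -37..28, z 0..84; left part y -37..-5, z 84..130; prong over the slot y 5..55, z 96..130.
- slot (a point): Middle of the L-shaped slot's closed end: y 0, z 90 mm in the carrier's frame, same axes. The level leg is 12 mm high (z 84..96), open at +y; its lower lip ends at y 28, the prong above it at y 55. Its end wall is at y -5. There a notch 10 mm wide (y -5..5) rises to z 108.
- seat (a point): Where the pin's axis lies in the carrier once it hangs: x 0, y 0, z 104 mm in the carrier's frame (4 mm under the notch's top), same axes.
- prong (a point): Lower outer corner of the prong, mid thickness: y 55, z 96 mm in the carrier's frame, same axes.
- board (a point): Middle of the circuit board's front: x 9, y -4, z 50 mm in the carrier's frame, same axes. The board and its parts fill x 3..13, y -30..22, z 28..72.
- grip (a point): Middle of the orange grip tab: x 0, y 0, z 150 mm in the carrier's frame, same axes. The tab is 10 mm thick (x), 40 wide (y), 36 high (z 130..166), to be pinched from above.
- rack: Fixed grey block 64 x 101 mm, 30 mm high. The carrier stands in its groove, 7.6 mm wide, floor 10 mm above the table, its origin and axes in line with the rack's. Origin: underside, below the carrier's; z up.
- stand: Fixed stand: steel foot (x -75..35, y -50..50, 12 mm high), tube, and a telescoping blue block with a level pin, 8 mm in diameter, along +x at y 0. Origin: underside of the foot, below the back face of the red disc on the pin's end; z up. The blue block (x -45..-11 mm, y -13..13) reaches 13 mm above and 14 mm below the pin's axis.
- gap (a point): Fixed point of the stand, same axes, on the pin's line seen from above: middle of the 11 mm gap (x -11..0 in the stand's frame) between blue block and red disc (18 mm diameter, 6 mm thick). It lies 145 mm above the table, but the pin's axis is clamped anywhere from 130 to 160 mm: its true height is not reported, find it by touch or sight. The clamp does not yield.
- jar: Screw jar, 40 mm in diameter, 50 mm high, blue cap. Origin: middle of its underside. Leave alone.
- driver: Screwdriver 150 mm long lying on the table, along its x. Leave alone.
- drone: Folding drone, about 235 x 185 mm with its arms, 50 mm high. Origin: middle of its underside. Leave alone.
- remote: Opened remote control, 90 x 150 mm, 55 mm high with its sticks. Origin: middle of its underside. Leave alone.
Not all that is in view belongs to the job. Several things look just like the rack: the one meant starts farthest to the robot's left.

How it is judged (in metres and radians):
On the way, in this order (a step that is already met when the one before it is completed fails the run):
1. the carrier is lifted clear of the rack (height (world z) of carrier above 0.045 m and contact force between carrier and rack below 0.05 N), for 0.2 s.
2. the pin is inside the level leg of the slot, on its way in from the open side (x of seat in the frame of stand between -0.0105 and 0.0005 m and x of board in the frame of stand above -0.002 m and height (world z) of seat between 0.118 and 0.177 m and y of seat in the frame of stand between -0.045 and -0.006 m), for 0.05 s.
At the end, for the whole second after the job is handed in: Carrier hangs released and at rest (under 0.03 m/s, 0.3 rad/s), its weight on the stand, plate between blue block and red disc, board facing away from the post, pin in the notch (seat point within 4 mm sideways of the pin, 118 to 166 mm above the table), within 0.15 rad of upright (x of seat in the frame of stand between -0.0105 and 0.0005 m and x of board in the frame of stand above -0.002 m and height (world z) of seat between 0.118 and 0.166 m and y of seat in the frame of stand between -0.004 and 0.004 m and angle between carrier's own z axis and vertical below 0.15 rad and contact force between carrier and stand above 1 N and linear speed of carrier below 0.03 m/s and angular speed of carrier below 0.3 rad/s); the robot touches nothing.
It fails at once if the carrier is forced or banged against the stand (more than 20 N) (contact force between carrier and stand above 20 N).
It fails at once if the jar, screwdriver, drone or remote control is moved more than 30 mm (distance of any of jar, driver, drone, remote from where it was at the start of the episode above 0.03 m).
It also fails if it takes over 61 s, if anything falls off the work surface, if the arm or the gripper's body presses on something with over 40 N, if the wrist force passes 120 N, or if a joint passes its speed limit or range.

## Working session

There is one attempt and no reset: what is moved stays moved. The work goes in short steps, Python scripts to look and compute and a shell command to move; the robot and the scene stay as the last step left them, time stands still between calls to the robot, and variables do not carry over. Pictures are saved under pics/ and viewed, at most 10 in all, crops included, and the job is handed in when it is done.

```bash
mkdir -p pics; python3 - <<'E'
from workcell import ctrl
import cv2,numpy as np
for n in("side","top"):
    im=ctrl.get_image(n); cv2.imwrite(f"pics/{n}0.png",im[:,:,::-1])
    c=ctrl.camera_info(n); print(n,np.round(c["camera_matrix"],1).tolist(),c["distortion"],np.round(c["world_from_camera"],3).tolist())
    for l in("carrier","rack","stand","jar","grip","gap","slot","prong","drone"):
        try: print(l,[(np.round(d["rect"]).tolist(),round(d["score"],2)) for d in ctrl.look_for(n,l)][:5])
        except Exception as e: print(l,e)
print(ctrl.get_obs(),ctrl.hold_point_z)
E
```

```text
side [[492.7, 0.0, 321.6], [0.0, 492.7, 240.9], [0.0, 0.0, 1.0]] [-0.04596644  0.          0.          0.          0.        ] [[0.913, 0.288, -0.287, 271.214], [-0.406, 0.68, -0.611, -754.703], [0.019, 0.675, 0.738, 929.556], [0.0, 0.0, 0.0, 1.0]]
carrier [([312.0, 285.0, 338.0, 350.0], 0.9)]
rack [([256.0, 384.0, 306.0, 439.0], 0.96), ([301.0, 324.0, 356.0, 369.0], 0.95), ([405.0, 378.0, 462.0, 433.0], 0.88), ([334.0, 402.0, 393.0, 460.0], 0.87), ([311.0, 286.0, 343.0, 352.0], 0.49)]
stand [([217.0, 170.0, 267.0, 236.0], 0.76)]
jar [([264.0, 236.0, 282.0, 261.0], 0.75)]
grip [([312.0, 290.0, 338.0, 347.0], 0.69)]
gap [([217.0, 168.0, 270.0, 236.0], 0.83)]
slot [([313.0, 287.0, 344.0, 351.0], 0.8)]
prong [([308.0, 286.0, 342.0, 350.0], 0.85)]
drone [([324.0, 180.0, 431.0, 272.0], 0.98)]
top [[570.5, 0.0, 315.9], [0.0, 570.5, 236.8], [0.0, 0.0, 1.0]] [-0.15075092  0.          0.          0.          0.        ] [[0.024, 0.992, -0.122, 419.732], [-1.0, 0.022, -0.016, -91.203], [-0.014, 0.122, 0.992, 1513.014], [0.0, 0.0, 0.0, 1.0]]
carrier [([372.0, 265.0, 411.0, 272.0], 0.54)]
rack [
[... 527 characters left out ...]
], 0.26)]
{'t': 1.0, 'qpos': array([ 1.23600541e+00,  4.23106078e-01,  1.62991835e+00,  2.55797059e-05,
        1.08856891e+00, -1.90206356e-02]), 'qvel': array([ 0.00051438,  0.00252705, -0.0007211 ,  0.0001189 ,  0.00135535,
        0.00118847]), 'joint_torque': array([-4.18943209e-04, -5.44584346e+01, -2.74051934e+01,  6.44245720e-02,
        1.68393290e-02,  1.79649345e-05]), 'ee_pos': array([194.06818322, 594.08751524, 222.66404024]), 'orientation': array([-4.93967505e-01, -3.10249248e+00, -5.20968493e-06]), 'ft_force': array([0.29229153, 0.23234725, 0.06252236]), 'moment': array([-0.02418161, -0.04515199,  0.04074218]), 'grasp_force': 0.0, 'width': 87.89542940446107} 18.700000000000003
```

View pics/side0.png

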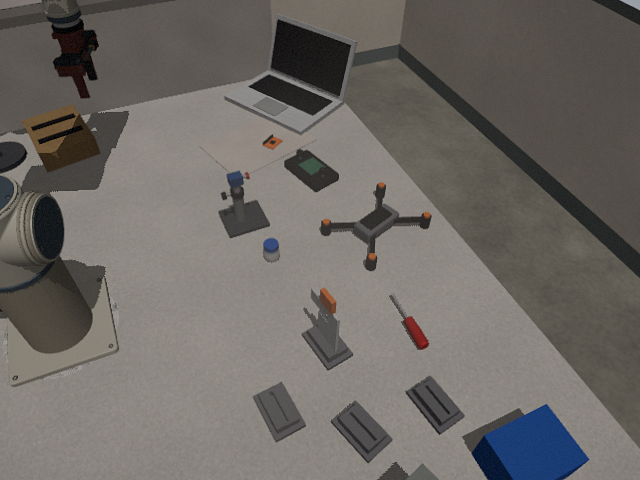

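View pics/top0.png

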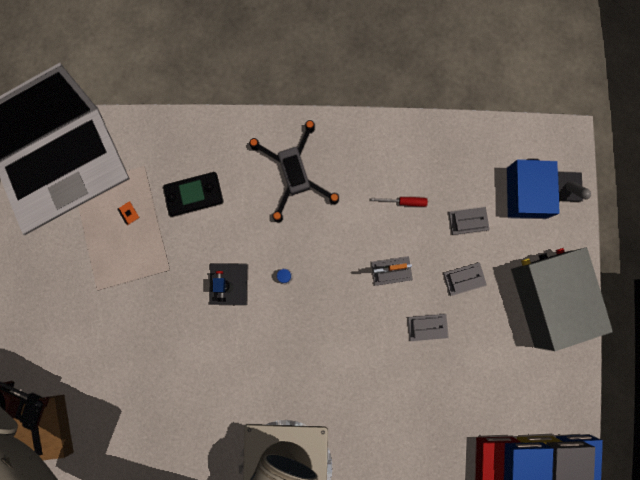

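The rack look-alikes in the top view are at (391,271), (465,279), (428,327) and (469,220). The one at (391,271) is farthest left (+y) and is the only one holding the carrier with its orange tab. I'll confirm that in an enlarged crop that also shows the stand.

```bash
python3 - <<'E'
import cv2,numpy as np
t=cv2.imread("pics/top0.png");s=cv2.imread("pics/side0.png")
def c(im,x,y,w,h,k):return cv2.resize(im[y:y+h,x:x+w],(w*k,h*k),interpolation=cv2.INTER_CUBIC)
a=np.hstack([c(t,345,245,80,50,5),c(t,195,253,80,50,5)])
b=np.hstack([c(s,290,280,80,70,5)[:340],c(s,200,165,80,70,5)[:340]])
cv2.imwrite("pics/m1.png",np.vstack([a,b]))
E
```

```text
(no output)
```

View pics/m1.png

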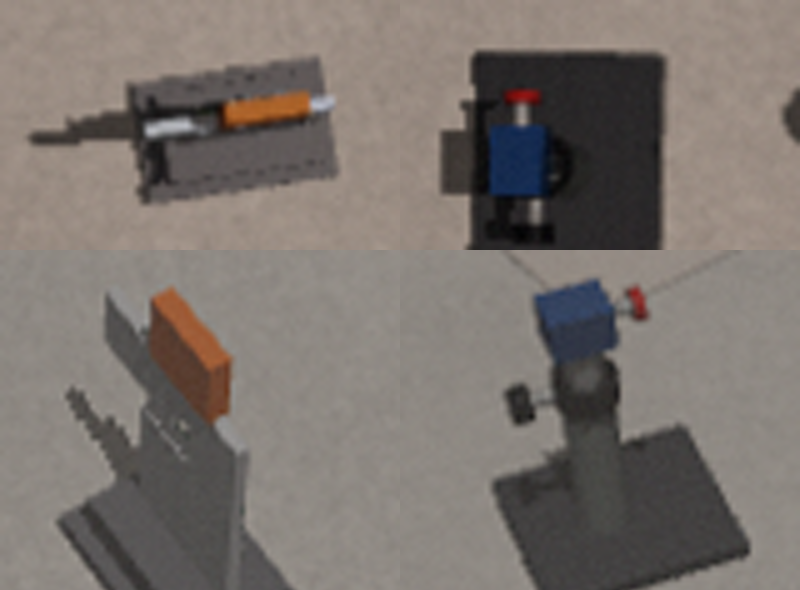

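```bash
cat > v.py <<'E'
import cv2,numpy as np
from workcell import ctrl
from scipy.optimize import least_squares
C={n:ctrl.camera_info(n) for n in("side","top")}
def proj(n,P):
    c=C[n];T=np.linalg.inv(np.array(c["world_from_camera"]));p=np.atleast_2d(P)@T[:3,:3].T+T[:3,3]
    return cv2.projectPoints((p*[1,-1,-1]).reshape(-1,1,3),np.zeros(3),np.zeros(3),np.array(c["camera_matrix"]),np.array(c["distortion"]))[0][:,0]
def ray(n,uv,z):
    c=C[n];W=np.array(c["world_from_camera"])
    q=cv2.undistortPoints(np.array(uv,float).reshape(-1,1,2),np.array(c["camera_matrix"]),np.array(c["distortion"]))[:,0]
    d=np.c_[q[:,0],-q[:,1],-np.ones(len(q))]@W[:3,:3].T
    return W[:3,3]+d*((z-W[2,3])/d[:,2:])
def R(a):return np.array([[np.cos(a),-np.sin(a),0],[np.sin(a),np.cos(a),0],[0,0,1]])
def box(x,y,z):return np.array([[a,b,c] for a in x for b in y for c in z],float)
def disc():
    t=np.linspace(0,6.28,40);return np.vstack([np.c_[0*t+x,9*np.cos(t),9*np.sin(t)] for x in(0,6)])
def hullm(n,P):
    h=cv2.convexHull(proj(n,P).astype(np.float32));m=cv2.moments(h)
    return feat(m)
def feat(m):
    return np.array([m["m10"]/m["m00"],m["m01"]/m["m00"],m["mu20"]/m["m00"],m["mu11"]/m["m00"],m["mu02"]/m["m00"]])
def mask(im,col,win):
    x0,y0,x1,y1=win;r,g,b=[im[...,i].astype(float) for i in range(3)]
    if col=="orange":k=(r-b>0.35*r)&(g>.35*r)&(r>60)
    if col=="red":k=(r>2.2*g)&(r>60)
    if col=="blue":k=(b>1.5*r)&(b>50)
    k=k.astype(np.uint8);w=np.zeros_like(k);w[y0:y1,x0:x1]=k[y0:y1,x0:x1]
    nn,l,st,_=cv2.connectedComponentsWithStats(w)
    i=1+np.argmax(st[1:,4]);m=(l==i).astype(np.uint8)
    return m,feat(cv2.moments(m,True)),int(st[i,4])
E
cat > fit0.py <<'E'
from v import *
I={n:cv2.imread(f"pics/{n}0.png")[:,:,::-1] for n in C}
W={"tab":("orange",{"side":(300,280,350,325),"top":(365,255,420,285)}),"red":("red",{"side":(238,165,260,185),"top":(205,265,240,280)}),"blue":("blue",{"side":(220,165,250,190),"top":(205,270,240,295)})}
F={}
for k,(c,w) in W.items():
    for n in C: _,F[k,n],a=mask(I[n],c,w[n]);print(k,n,np.round(F[k,n],2),a)
wt=np.array([1,1,.15,.15,.15])
def rt(p):
    o=[];P=(box((-5,5),(-20,20),(130,166)))@R(p[2]).T+[p[0],p[1],10+p[3]]
    for n in C:o.append((hullm(n,P)-F["tab",n])*wt)
    return np.concatenate(o+[[p[3]/3.]])
s=least_squares(rt,[350,-230,0.1,0]);print("carrier",np.round(s.x,3),np.round(s.fun,2))
def rs(p):
    o=[]
    for k,B in(("red",disc()),("blue",box((-45,-11),(-13,13),(-14,13)))):
        P=B@R(p[2]).T+p[[0,1,3]]
        for n in C:o.append((hullm(n,P)-F[k,n])*wt)
    return np.concatenate(o)
s=least_squares(rs,[370,150,0,145]);print("stand",np.round(s.x,3),np.round(s.fun,2))
print("foot front corners",ray("top",np.array([[475,53],[663,57]])/5+[195,253],12))
print("rack corners",ray("top",np.array([[130,82],[320,57],[337,178],[145,203]])/5+[345,245],30))
E
python3 fit0.py
```

```text
tab side [327.66 300.82  17.68  16.13  39.95] 261
tab top [397.97 266.45  24.05  -3.56   3.18] 96
red side [247.25 174.88   0.44   0.66   1.86] 8
red top [2.1922e+02 2.7183e+02 4.0600e+00 2.6000e-01 5.8000e-01] 18
blue side [233.94 175.61  13.94  -1.9    4.22] 89
blue top [217.83 284.35   9.47  -0.78  16.03] 149
carrier [ 4.45198e+02 -2.35968e+02  1.00000e-01  0.00000e+00] [-40.97   1.94  -0.5    0.13   0.89 -12.8   30.97   0.62   0.21  -0.21
   0.  ]
stand [497.189 217.899   5.445  28.54 ] [ -1.23  22.34   0.2   -0.17   0.18 -11.8    1.46  -0.31   0.18   0.28
   2.11  18.44   0.58   0.52   1.6  -19.42  -3.39   0.77  -0.31  -0.45]
foot front corners [[ 5.31321998e+02  2.84778984e-01  1.20000000e+01]
 [ 5.31525027e+02 -9.89472691e+01  1.20000000e+01]]
rack corners [[ 540.5466505  -211.79930959   30.        ]
 [ 555.78168609 -311.17313018   30.        ]
 [ 492.73920681 -320.51654911   30.        ]
 [ 477.71784906 -220.49623183   30.        ]]
```

```bash
sed -i 's/\[350,-230,0.1,0\]/[517,-270,.15,0],diff_step=1e-3,x_scale=[1,1,.02,1]/; s/\[370,150,0,145\]/[496,-49,0.01,145],diff_step=1e-3,x_scale=[1,1,.02,1]/' fit0.py
python3 - <<'E'
s=open('v.py').read()
s=s.replace('''    h=cv2.convexHull(proj(n,P).astype(np.float32));m=cv2.moments(h)
    return feat(m)''','''    q=proj(n,P);c=q.mean(0);h=cv2.convexHull((q-c).astype(np.float32))
    return feat(cv2.moments(h))+np.r_[c,0,0,0]''')
open('v.py','w').write(s)
E
python3 fit0.py | grep -A3 -E "carrier|stand"
```

```text
carrier [ 5.18611e+02 -2.64298e+02  1.71000e-01  1.15800e+00] [ 0.35  0.34  0.16  0.05  0.13 -0.52  0.25  0.58 -0.1  -0.07  0.39]
stand [ 4.93396e+02  1.61052e+02 -1.43000e-01  1.52164e+02] [-0.01 -0.77  0.06  0.    0.37  0.37  0.21  0.07  0.07  0.02  0.67  0.74
  0.58  0.4   2.33 -0.59  0.4   0.65  0.02  0.14]
foot front corners [[ 5.31321998e+02  2.84778984e-01  1.20000000e+01]
 [ 5.31525027e+02 -9.89472691e+01  1.20000000e+01]]
```

```bash
python3 - <<'E'
from v import *
I={n:cv2.imread(f"pics/{n}0.png")[:,:,::-1] for n in C}
print("foot",ray("top",[[209.9,263.6],[247.6,264.4],[247.9,303]],12).round(1).tolist())
print(I["side"][170:192,228:246].sum(2)*0+0 if 0 else "")
print([ [tuple(int(v) for v in p) for p in I["side"][r,226:246:3]] for r in (172,176,180,184,187,190)])
print([ [tuple(int(v) for v in p) for p in I["top"][r,211:226:2]] for r in (276,280,284,290,293)])
m,f,a=mask(I["side"],"blue",(220,165,250,195));ys,xs=np.nonzero(m);print(xs.min(),xs.max(),ys.min(),ys.max())
E
```

```text
foot [[526.0, 213.6, 12.0], [526.5, 112.6, 12.0], [424.8, 108.2, 12.0]]

[[(140, 134, 128), (127, 120, 115), (107, 104, 108), (59, 72, 100), (49, 65, 94), (146, 138, 132), (139, 131, 123)], [(114, 111, 107), (49, 64, 92), (55, 69, 96), (51, 66, 93), (55, 66, 94), (51, 67, 102), (123, 120, 118)], [(145, 139, 133), (48, 54, 72), (44, 50, 66), (51, 56, 69), (52, 56, 69), (47, 53, 68), (144, 138, 132)], [(139, 133, 127), (77, 76, 76), (45, 53, 67), (48, 55, 68), (49, 55, 68), (52, 59, 73), (137, 132, 127)], [(139, 134, 129), (146, 139, 133), (46, 49, 59), (63, 63, 63), (68, 68, 64), (45, 45, 40), (144, 139, 132)], [(137, 132, 125), (127, 122, 116), (51, 48, 46), (82, 81, 79), (84, 83, 81), (49, 43, 43), (135, 130, 125)]]
[[(19, 18, 20), (40, 37, 37), (39, 35, 36), (48, 44, 41), (147, 139, 134), (44, 40, 40), (41, 38, 39), (42, 41, 41)], [(18, 17, 18), (21, 43, 80), (22, 42, 78), (22, 43, 80), (24, 44, 81), (20, 43, 80), (15, 37, 68), (20, 21, 28)], [(14, 14, 14), (22, 40, 73), (22, 45, 78), (16, 40, 76), (21, 44, 80), (17, 42, 78), (15, 29, 55), (26, 29, 35)], [(12, 8, 12), (19, 41, 76), (22, 44, 82), (20, 43, 78), (23, 46, 82), (21, 43, 84), (10, 24, 46), (16, 16, 18)], [(40, 37, 38), (40, 36, 36), (16, 18, 16), (20, 18, 19), (44, 40, 41), (104, 97, 92), (72, 69, 64), (42, 40, 41)]]
227 241 171 180
```

```bash
sed -i 's/k=(b>1.5\*r)&(b>50)/k=(b>1.27*r)\&(b>35)\&(b>g*1.15)/' v.py; sed -i 's/\[496,-49,0.01,145\]/[492,162,0.01,145]/' fit0.py; python3 fit0.py | grep -A2 -E "carrier|stand|blue"
python3 - <<'E'
from v import *
print("block top face in top view, cols/rows edges")
I=cv2.imread("pics/top0.png")[:,:,::-1].astype(int)
d=I[...,2]-I[...,0]
print(d[276:295,210:228]); print((I[...,0]-I[...,1])[268:277,212:226])
for p in([493,162,.02,145],): print(proj("top",box((-45,-11),(-13,13),(-14,13))@R(p[2]).T+[p[0],p[1],p[3]]).round(1))
E
```

```text
blue side [2.3508e+02 1.7864e+02 1.5360e+01 2.0000e-01 1.5460e+01] 185
blue top [218.15 284.44  10.64  -0.33  16.37] 158
carrier [ 5.18611e+02 -2.64298e+02  1.71000e-01  1.15800e+00] [ 0.35  0.34  0.16  0.05  0.13 -0.52  0.25  0.58 -0.1  -0.07  0.39]
stand [ 4.94079e+02  1.63028e+02 -2.20000e-02  1.46779e+02] [ 0.17  0.29  0.11  0.03  0.33 -0.17  0.03  0.07 -0.    0.01  0.1  -0.29
  0.58  0.04  0.57  0.08  0.22  0.43  0.01  0.14]
foot front corners [[ 5.31321998e+02  2.84778984e-01  1.20000000e+01]
block top face in top view, cols/rows edges
[[ -1   1  -2  -3  -4  -3  -3  -7 -12 -13  -9  -4  -1  -2  -3  -1  -1   1]
 [ -2  -1  -2   1   1   2   3   0 -10 -15  -8   2   4   1  -2   0  -2  -2]
 [  0   0   1  37  44  48  49  54  44  37  46  56  54  39  14   2  -1   1]
 [ -2  -2   4  53  57  57  58  62  61  58  59  61  59  52  23   7  -1  -1]
 [ -1   0   7  59  57  56  58  58  58  57  60  60  58  53  25   8  -1  -2]
 [ -1   0   9  64  60  52  57  56  59  59  57  58  59  48  24  10   0  -1]
 [ -2  -2   7  51  58  57  56  57  57  58  58  58  58  45  25   9   2   0]
 [ -1  -3   5  55  55  55  
[... 826 characters left out ...]
1  -2  -1  -1  -6  -9  -7  -6  -3  -3  -1  -1]]
[[  1   1   2   3   0   1   3   0   1   3   4   2   0   2]
 [  2   3   1   3   0   2   0  -1   0   1   1   2   1   1]
 [  3   4   1   1   5  10  15  16  15  12   8   1   0   2]
 [  3   4   1  14  54  84  98 103 103  91  67  15   1  -1]
 [  4   2   4  15  71  97 111 113 113 103  76  16   2   1]
 [  2   1   0   6  39  45  50  50  52  53  48  12   0   2]
 [  0   1   1   3   5   6   9  10   8   8  10   4   0   3]
 [  3   1   2   3   4   2   5   8   4   1   1   3   2   2]
 [  3   3   3   4   1   4   7   8   7   4   1   3   4   1]]
[[225.5 292.5]
 [223.5 292.2]
 [214.9 292.4]
 [212.8 292.1]
 [225.7 278.5]
 [223.8 277.9]
 [215.2 278.4]
 [213.1 277.8]]
```

```bash
cat > go.py <<'E'
import sys,numpy as np
from scipy.spatial.transform import Rotation as Ro
from workcell import ctrl
def go(x,y,z,a):
    o=ctrl.get_obs();T=Ro.from_rotvec(o["orientation"])
    ya=np.array([np.cos(a),np.sin(a),0]);zz=np.array([0,0,-1.]);G=Ro.from_matrix(np.c_[np.cross(ya,zz),ya,zz])
    print("tr",T.inv().apply(np.array([x,y,z])-o["ee_pos"]).round(2),"ang",(T.inv()*G).as_rotvec().round(4),"toolY",T.as_matrix()[:,1].round(4),"toolZ",T.as_matrix()[:,2].round(4),"pos",o["ee_pos"].round(2),"F",o["ft_force"].round(2),"t",round(o["t"],2),"w",round(o["width"],1))
if __name__=="__main__": go(*map(float,sys.argv[1:]))
E
python3 go.py 517.5 -264 215 0.155
```

```text
tr [-573.93 -715.21    7.65] ang [-0.  -0.   1.1] toolY [ 0.3106  0.9506 -0.    ] toolZ [-0.  0. -1.] pos [194.07 594.09 222.66] F [0.29 0.23 0.06] t 1.0 w 87.9
```

```bash
python3 -m creep '[{"translation":[-36,-45,0],"angular":[0,0,0.13],"jaw":1},{"translation":[-72,-90,0],"angular":[0,0,0.26],"jaw":1},{"translation":[-108,-135,0],"angular":[0,0,0.39],"jaw":1},{"translation":[-144,-180,0],"angular":[0,0,0.52],"jaw":1},{"translation":[-180,-225,0],"angular":[0,0,0.65],"jaw":1},{"translation":[-216,-270,0],"angular":[0,0,0.78],"jaw":1},{"translation":[-252,-315,0],"angular":[0,0,0.91],"jaw":1},{"translation":[-288,-360,0],"angular":[0,0,1.04],"jaw":1}]'; python3 go.py 517.5 -264 215 0.155
```

```text
t: 2.0
ee_pos: [356.6, 160.9, 223.1]
orientation: [1.975, 2.443, 0.002]
ft_force: [0.9, 0.2, -0.1]
width: 87.9
grasp_force: 0.0
tr [-449.14   68.25    8.1 ] ang [ 0.0013 -0.0002  0.0562] toolY [0.9778 0.2096 0.0013] toolZ [ 1.2e-03  4.0e-04 -1.0e+00] pos [356.62 160.85 223.08] F [ 0.87  0.19 -0.08] t 2.0 w 87.9
```

```bash
python3 -m creep '[{"translation":[-60,9,1],"angular":[0,0,0.01],"jaw":1},{"translation":[-120,18,2],"angular":[0,0,0.02],"jaw":1},{"translation":[-180,27,3],"angular":[0,0,0.03],"jaw":1},{"translation":[-240,36,4],"angular":[0,0,0.04],"jaw":1},{"translation":[-300,45,5],"angular":[0,0,0.05],"jaw":0.6},{"translation":[-360,54,6],"angular":[0,0,0.056],"jaw":0.6},{"translation":[-410,62,8],"angular":[0,0,0.056],"jaw":0.6},{"translation":[-449,68,8],"angular":[0,0,0.056],"jaw":0.6}]'; python3 - <<'E'
from workcell import ctrl;import cv2,numpy as np
from v import *
a=ctrl.get_image("top");b=ctrl.get_image("side")
cv2.imwrite("pics/t1.png",a[:,:,::-1]);cv2.imwrite("pics/s1.png",b[:,:,::-1])
def c(im,x,y,w,h,k):return cv2.resize(im[y:y+h,x:x+w],(w*k,h*k),interpolation=cv2.INTER_CUBIC)
cv2.imwrite("pics/m2.png",np.hstack([c(b,270,220,100,130,4),c(a,345,220,100,130,4)])[:,:,::-1])
E
python3 go.py 517.5 -264 143 0.155
```

```text
t: 3.0
ee_pos: [518.7, -264.0, 214.5]
orientation: [2.039, 2.389, 0.0]
ft_force: [0.3, 0.3, 0.4]
width: 53.8
grasp_force: 0.0
tr [ 1.6  -1.92 71.65] ang [0.0013 0.0016 0.0011] toolY [0.9878 0.1554 0.0013] toolZ [ 0.0015 -0.0014 -1.    ] pos [ 519.53 -265.18  214.65] F [0.01 0.28 0.01] t 3.1 w 52.6
```

View pics/m2.png

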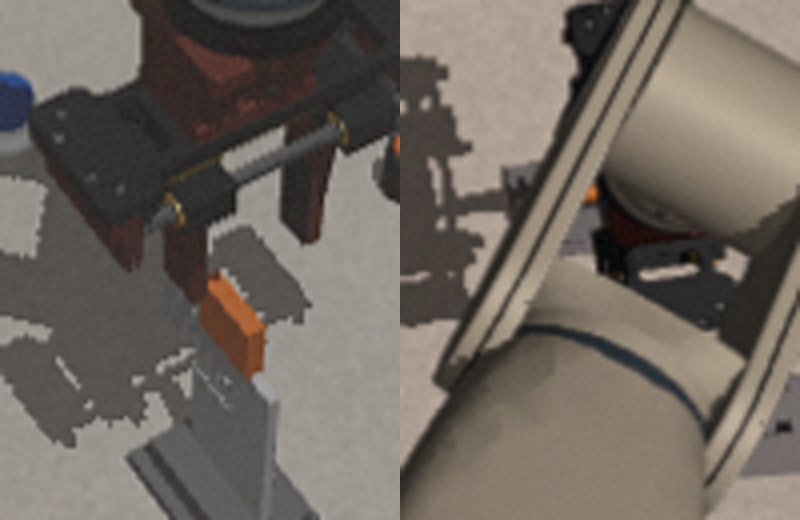

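```bash
python3 -m creep '[{"translation":[1,-1,15],"angular":[0,0,0],"jaw":0.6},{"translation":[1.5,-1.8,30],"angular":[0,0,0],"jaw":0.6},{"translation":[1.5,-1.8,45],"angular":[0,0,0],"jaw":0.5},{"translation":[1.5,-1.8,58],"angular":[0,0,0],"jaw":0.4},{"translation":[1.5,-1.8,68],"angular":[0,0,0],"jaw":0.4},{"translation":[1.5,-1.8,72],"angular":[0,0,0],"jaw":0.4},{"translation":[1.5,-1.8,72],"angular":[0,0,0],"jaw":0.4},{"translation":[1.5,-1.8,72],"angular":[0,0,0],"jaw":0.3}]'; python3 go.py 517.5 -264 143 0.155
```

```text
t: 4.1
ee_pos: [516.6, -260.7, 143.1]
orientation: [2.037, 2.39, 0.0]
ft_force: [0.6, 1.3, -0.8]
width: 28.5
grasp_force: 0.0
tr [-3.38  0.39  0.14] ang [0.0007 0.0006 0.004 ] toolY [9.874e-01 1.583e-01 7.000e-04] toolZ [ 8.e-04 -4.e-04 -1.e+00] pos [ 516.58 -260.72  143.14] F [ 0.59  1.27 -0.83] t 4.1 w 28.5
```

```bash
python3 -m creep '[{"translation":[-1,0,0],"angular":[0,0,0],"jaw":0.2},{"translation":[-2,0,0],"angular":[0,0,0],"jaw":0.15},{"translation":[-2.5,0,0],"angular":[0,0,0],"jaw":0.1},{"translation":[-2.5,0,0],"angular":[0,0,0],"jaw":0.05},{"translation":[-2.5,0,0],"angular":[0,0,0],"jaw":0},{"translation":[-2.5,0,0],"angular":[0,0,0],"jaw":0},{"translation":[-2.5,0,0],"angular":[0,0,0],"jaw":0},{"translation":[-2.5,0,0],"angular":[0,0,0],"jaw":0}]'; python3 go.py 517.5 -264 143 0.155
```

```text
t: 5.1
ee_pos: [517.0, -263.0, 142.9]
orientation: [2.038, 2.39, 0.001]
ft_force: [2.9, 1.4, 2.3]
width: 10.2
grasp_force: 30.0
tr [-1.03  0.34 -0.1 ] ang [0.0007 0.0003 0.004 ] toolY [9.874e-01 1.583e-01 7.000e-04] toolZ [ 8.e-04 -2.e-04 -1.e+00] pos [ 517.   -263.04  142.9 ] F [2.9  1.41 2.31] t 5.1 w 10.2
```

```bash
python3 -m creep '[{"translation":[0,0,-5],"angular":[0,0,0],"jaw":0},{"translation":[0,0,-12],"angular":[0,0,0],"jaw":0},{"translation":[0,0,-22],"angular":[0,0,0],"jaw":0},{"translation":[0,0,-34],"angular":[0,0,0],"jaw":0},{"translation":[0,0,-46],"angular":[0,0,0],"jaw":0},{"translation":[0,0,-58],"angular":[0,0,0],"jaw":0},{"translation":[0,0,-68],"angular":[0,0,0],"jaw":0},{"translation":[0,0,-75],"angular":[0,0,0],"jaw":0}]'; python3 go.py 489 70 215 0.0; python3 - <<'E'
from v import *
print("jar",ray("top",[[284.5,275.5]],50), ray("side",[[271,244]],45))
E
```

```text
t: 6.1
ee_pos: [516.7, -263.1, 218.5]
orientation: [2.038, 2.391, -0.0]
ft_force: [-0.1, -0.2, -4.8]
width: 9.5
grasp_force: 30.0
tr [333.23  25.42   3.36] ang [0.0003 0.0003 0.159 ] toolY [9.874e-01 1.583e-01 3.000e-04] toolZ [ 3.e-04 -3.e-04 -1.e+00] pos [ 516.66 -263.05  218.46] F [-0.13 -0.2  -4.84] t 6.1 w 9.5
jar [[497.53855264  11.21874504  50.        ]] [[498.66173402  15.70542077  45.        ]]
```

```bash
python3 -m creep '[{"translation":[25,2,0],"angular":[0,0,0.02],"jaw":0},{"translation":[70,5,0],"angular":[0,0,0.04],"jaw":0},{"translation":[125,10,0],"angular":[0,0,0.06],"jaw":0},{"translation":[180,14,0],"angular":[0,0,0.08],"jaw":0},{"translation":[235,18,1],"angular":[0,0,0.10],"jaw":0},{"translation":[285,22,2],"angular":[0,0,0.12],"jaw":0},{"translation":[320,25,3],"angular":[0,0,0.14],"jaw":0},{"translation":[333,25.5,3],"angular":[0,0,0.157],"jaw":0}]'; python3 - <<'E'
from workcell import ctrl;import cv2,numpy as np
a=ctrl.get_image("top");b=ctrl.get_image("side")
cv2.imwrite("pics/t2.png",a[:,:,::-1]);cv2.imwrite("pics/s2.png",b[:,:,::-1])
def c(im,x,y,w,h,k):return cv2.resize(im[y:y+h,x:x+w],(w*k,h*k),interpolation=cv2.INTER_CUBIC)
cv2.imwrite("pics/m3.png",np.hstack([c(b,205,130,100,120,4),c(a,190,220,100,120,4)])[:,:,::-1])
E
python3 go.py 489 70 215 0
```

```text
t: 7.1
ee_pos: [488.7, 71.8, 214.8]
orientation: [-2.217, -2.225, 0.0]
ft_force: [-0.1, 0.4, -3.2]
width: 9.8
grasp_force: 30.0
tr [-1.11  0.19 -0.22] ang [-0.0002 -0.0001  0.0042] toolY [ 1.0e+00  4.2e-03 -2.0e-04] toolZ [-2.e-04  1.e-04 -1.e+00] pos [488.81  71.1  214.78] F [ 0.37 -0.46 -4.06] t 7.2 w 9.7
```

View pics/m3.png

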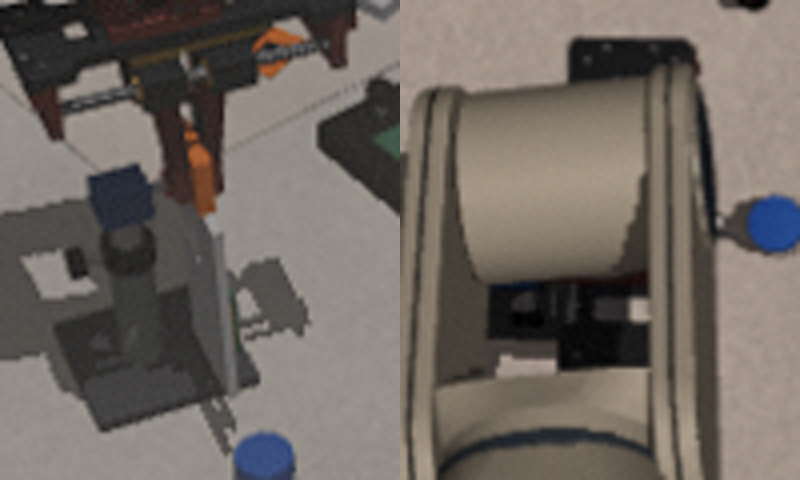

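```bash
python3 - <<'E'
from v import *
o=[488.8,69.9,82]
print(proj("side",np.array([[x,-37,z] for z in(0,40,84) for x in(-3,3)])+o).round(2).tolist())
im=cv2.imread("pics/s2.png")[:,:,::-1].astype(int).sum(2)//3
for r in(190,195,200,205,210,214,218,222,224,226,228,230,232):print(r,im[r,250:270])
# stand as projected with the estimate, gap ends on pin & block corners
for s in([493.5,163,146.8],):print(proj("side",box((-45,-11),(-13,13),(-14,13))+s).round(1).tolist())
b=cv2.imread("pics/s2.png")[:,:,::-1].astype(int);print((b[...,2]-b[...,0])[170:188,225:246:1])
E
```

```text
[[262.52, 230.17], [264.91, 229.46], [261.32, 218.23], [263.78, 217.51], [259.94, 204.36], [262.47, 203.65]]
190 [ 79  71  76  83  78  73  71  71  91 101 107 141 143 142 141 140 141 143
 144 143]
195 [ 77  77  74  72  92  77  73  73  80 101 103 124 143 142 140 145 148 117
 111 110]
200 [ 80  72  73  75  75  75  74  74  72  97 105 104  86  78  79  78  81  78
  80  81]
205 [ 50  48  56  73  74  74  76  78  72  78 104 106  79  58 121 145 146 144
 131  91]
210 [ 49  45  49  72  75  77  74  78  77  77  96 105 102  61  72  79  75  77
  78  77]
214 [ 52  49  44  44  62  73  72  76  77  76  81 102 108  79  57 121  85  75
  72 126]
218 [ 50  47  51  50  46  48  63  77  75  74  75 100 106  88  64  61  77 113
 144 144]
222 [ 49  57  51  53  52  48  47  49  69  78  75  88 105 106  73  62  67  64
  70 118]
224 [ 65  68  65  52  51  50  47  50  46  63  73  84 101 107  79  66  60  61
  56  68]
226 [ 64  66  68  61  53  49  51  59  49  49  65  77 104 106  80  53  51  79
  81 119]
228 [ 65  69  65  62  51  52  49  46  53  48  50  75 100 102 116 135 144 146
 143 144]
230 [ 52  51  52  54  56  57  74  
[... 1171 characters left out ...]
1  10  15  17  17  11  16  13  11  14  13  13  14  12  13  14
   -3  -8  -6]
 [ -5  -8   0  10  13  13  14  14  11  15  15  15   9  14  11  12  15  13
    4  -7  -7]
 [ -6  -7  -5   5  12  14  11  16  16  15  14  16  14  13  13  16  11  17
    7  -5  -7]
 [ -5  -5  -8   1   9  17  14  14  13  15  14  13  12  13  15  15  13  15
    8  -5  -7]
 [ -8  -7  -8  -5   5  16  12  17  14  17  13  14  15  11  15  14  12  10
    0  -5  -8]
 [ -7  -6  -7  -8   3  13  13  14  13  13  13  16  13  10  12   3   1  -2
   -5 -10  -7]
 [ -8  -8  -9  -6  -6   5  18  16  17  13  12   4   6   0  -3  -5  -5  -6
   -7  -8  -6]
 [ -6  -7  -7  -7  -9   0  13   8   1   2   0  -2  -5  -4  -4  -2  -5  -3
   -8  -6  -9]]
```

```bash
python3 -m creep '[{"translation":[5,-0.4,0],"angular":[0,0,0.002],"jaw":0},{"translation":[14,-0.8,0],"angular":[0,0,0.004],"jaw":0},{"translation":[24,-1,0],"angular":[0,0,0.004],"jaw":0},{"translation":[34,-1,3],"angular":[0,0,0.004],"jaw":0},{"translation":[43,-1,6],"angular":[0,0,0.004],"jaw":0},{"translation":[49,-1,9],"angular":[0,0,0.004],"jaw":0},{"translation":[49,-1,12],"angular":[0,0,0.004],"jaw":0},{"translation":[49,-1,12],"angular":[0,0,0.004],"jaw":0}]'; python3 - <<'E'
from workcell import ctrl;import cv2,numpy as np
a=ctrl.get_image("top");b=ctrl.get_image("side")
cv2.imwrite("pics/t3.png",a[:,:,::-1]);cv2.imwrite("pics/s3.png",b[:,:,::-1])
def c(im,x,y,w,h,k):return cv2.resize(im[y:y+h,x:x+w],(w*k,h*k),interpolation=cv2.INTER_CUBIC)
cv2.imwrite("pics/m4.png",np.hstack([c(b,210,150,60,80,7),c(a,195,250,50,80,7)])[:,:,::-1])
E
python3 go.py 488 121 203 0
```

```text
t: 8.2
ee_pos: [487.8, 118.7, 202.3]
orientation: [-2.223, -2.219, 0.001]
ft_force: [0.4, -0.7, -3.6]
width: 9.5
grasp_force: 30.0
tr [ 2.34 -0.01 -0.33] ang [-0.0001  0.0001 -0.0022] toolY [ 1.0e+00 -2.2e-03 -1.0e-04] toolZ [-1.e-04 -1.e-04 -1.e+00] pos [488.01 118.66 202.67] F [ 0.17 -0.14 -3.85] t 8.3 w 9.7
```

View pics/m4.png

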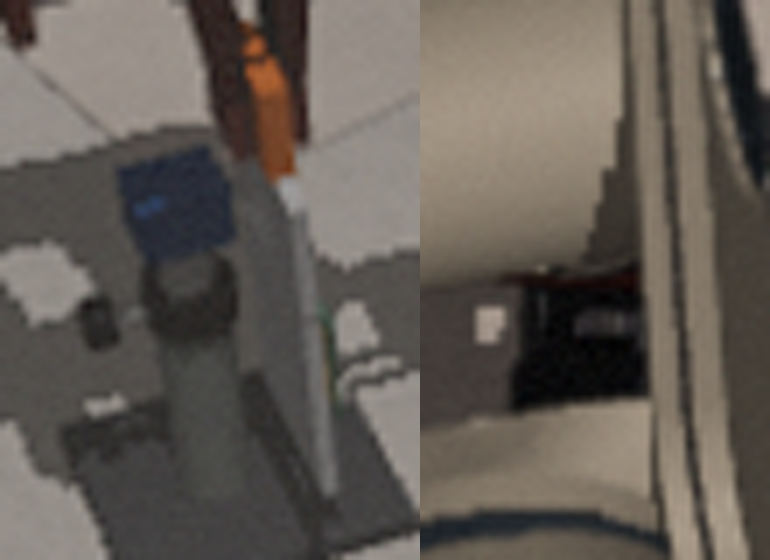

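```bash
python3 -m creep '[{"translation":[1,0,1],"angular":[0,0,-0.002],"jaw":0},{"translation":[2,0,2],"angular":[0,0,-0.002],"jaw":0},{"translation":[2,0,3],"angular":[0,0,-0.002],"jaw":0},{"translation":[2,0,4],"angular":[0,0,-0.002],"jaw":0},{"translation":[2,0,5],"angular":[0,0,-0.002],"jaw":0},{"translation":[2,0,6],"angular":[0,0,-0.002],"jaw":0},{"translation":[2,0,7],"angular":[0,0,-0.002],"jaw":0},{"translation":[2,0,7],"angular":[0,0,-0.002],"jaw":0}]'; python3 go.py 488 121 203 0; python3 - <<'E'
from v import *
print(proj("side",np.array([[x,-37,z] for z in(0,84) for x in(-3,3)])+[488,118.7,69.8]).round(2).tolist())
im=cv2.imread("pics/s3.png")[:,:,::-1].astype(int).sum(2)//3
for r in(186,190,195,200,205,210,214,216,218,220,222,224):print(r,im[r,244:264])
E
```

```text
t: 9.3
ee_pos: [487.9, 120.8, 195.6]
orientation: [-2.221, -2.221, 0.0]
ft_force: [0.3, 0.7, -3.9]
width: 9.8
grasp_force: 30.0
tr [ 0.18  0.08 -7.43] ang [-0.0002  0.     -0.    ] toolY [ 1.e+00 -0.e+00 -2.e-04] toolZ [-2.e-04 -0.e+00 -1.e+00] pos [487.92 120.82 195.57] F [ 0.3   0.67 -3.93] t 9.3 w 9.8
[[255.94, 220.44], [258.26, 219.76], [253.1, 194.98], [255.55, 194.31]]
186 [ 80  75  73  73  74  71  73  72  99 103  91 110 112 140 145 142 145 145
 121 114]
190 [ 75  81  76  71  71  74  72  75  88 102 107  84  78  80  80  79  80  77
  81  77]
195 [ 74  77  78  72  72  70  72  73  73  87  91  80  70  86 137 145 145 145
 130  90]
200 [ 77  79  80  77  74  72  75  72  72  89 106 107  73  57  98 112 113  86
  74  75]
205 [ 52  48  48  44  61  71  75  73  73  70  98 104  97  62 110  98  77 118
 128 127]
210 [ 65  49  47  49  52  48  52  72  75  74  84 104 107  76  65  62  63  66
  91 141]
214 [ 68  63  66  62  50  45  48  44  48  73  76  97 105  89  67  67  66  68
  68  64]
216 [ 66  65  61  67  62  51  45  52  58  53  72  86 103 104  73  63  65  64
  65  67]
218 [ 69  64  66  68  68  60  49  48  54  59  55  78 105 106  75  65  68  66
  66  67]
220 [69 68 64 67 65 67 65 49 49 56 51 52 86 88 72 64 66 66 68 65]
222 [67 65 69 68 65 67 67 64 53 49 52 47 50 48 68 67 66 66 65 66]
224 [63 68 68 63 65 70 69 70 62 51 54 52 59 59 59 67 68 68 64 66]
```

```bash
python3 -m creep '[{"translation":[0,0,0.6],"angular":[0,0,0],"jaw":0},{"translation":[0,0,1.2],"angular":[0,0,0],"jaw":0},{"translation":[0,0,1.8],"angular":[0,0,0],"jaw":0},{"translation":[0,0,2.4],"angular":[0,0,0],"jaw":0},{"translation":[0,0,3],"angular":[0,0,0],"jaw":0},{"translation":[0,0,3.5],"angular":[0,0,0],"jaw":0},{"translation":[0,0,4],"angular":[0,0,0],"jaw":0},{"translation":[0,0,4],"angular":[0,0,0],"jaw":0}]'
```

```text
t: 10.3
ee_pos: [488.0, 120.8, 191.7]
orientation: [-2.221, -2.221, 0.0]
ft_force: [-0.9, 0.0, -3.3]
width: 9.9
grasp_force: 30.0
```

```bash
python3 -m creep '[{"translation":[0,0,0.3],"angular":[0,0,0],"jaw":0},{"translation":[0,0,0.6],"angular":[0,0,0],"jaw":0},{"translation":[0,0,0.9],"angular":[0,0,0],"jaw":0},{"translation":[0,0,1.2],"angular":[0,0,0],"jaw":0},{"translation":[0,0,1.5],"angular":[0,0,0],"jaw":0},{"translation":[0,0,1.5],"angular":[0,0,0],"jaw":0},{"translation":[0,0,1.5],"angular":[0,0,0],"jaw":0},{"translation":[0,0,1.5],"angular":[0,0,0],"jaw":0}]'
```

```text
t: 11.3
ee_pos: [488.0, 120.8, 190.2]
orientation: [2.221, 2.221, -0.0]
ft_force: [-0.6, -0.2, -4.2]
width: 10.3
grasp_force: 30.0
```

```bash
python3 -m creep '[{"translation":[0,0,0.3],"angular":[0,0,0],"jaw":0},{"translation":[0,0,0.6],"angular":[0,0,0],"jaw":0},{"translation":[0,0,0.9],"angular":[0,0,0],"jaw":0},{"translation":[0,0,1.2],"angular":[0,0,0],"jaw":0},{"translation":[0,0,1.5],"angular":[0,0,0],"jaw":0},{"translation":[0,0,1.5],"angular":[0,0,0],"jaw":0},{"translation":[0,0,1.5],"angular":[0,0,0],"jaw":0},{"translation":[0,0,1.5],"angular":[0,0,0],"jaw":0}]'
```

```text
t: 12.3
ee_pos: [488.0, 120.8, 188.7]
orientation: [2.221, 2.221, 0.0]
ft_force: [0.9, 0.1, -3.0]
width: 10.3
grasp_force: 30.0
```

```bash
python3 -m creep '[{"translation":[0,0,0.2],"angular":[0,0,0],"jaw":0},{"translation":[0,0,0.4],"angular":[0,0,0],"jaw":0},{"translation":[0,0,0.6],"angular":[0,0,0],"jaw":0},{"translation":[0,0,0.8],"angular":[0,0,0],"jaw":0},{"translation":[0,0,1],"angular":[0,0,0],"jaw":0},{"translation":[0,0,1],"angular":[0,0,0],"jaw":0},{"translation":[0,0,1],"angular":[0,0,0],"jaw":0},{"translation":[0,0,1],"angular":[0,0,0],"jaw":0}]'
```

```text
t: 13.3
ee_pos: [488.0, 120.8, 187.7]
orientation: [-2.221, -2.221, 0.0]
ft_force: [0.4, -0.3, -2.7]
width: 10.1
grasp_force: 30.0
```

```bash
python3 -m creep '[{"translation":[0,0,0.2],"angular":[0,0,0],"jaw":0},{"translation":[0,0,0.4],"angular":[0,0,0],"jaw":0},{"translation":[0,0,0.6],"angular":[0,0,0],"jaw":0},{"translation":[0,0,0.8],"angular":[0,0,0],"jaw":0},{"translation":[0,0,1],"angular":[0,0,0],"jaw":0},{"translation":[0,0,1],"angular":[0,0,0],"jaw":0},{"translation":[0,0,1],"angular":[0,0,0],"jaw":0},{"translation":[0,0,1],"angular":[0,0,0],"jaw":0}]'; python3 -c "
from workcell import ctrl
o=ctrl.get_obs();print(o['ft_force'],o['moment'])"
```

```text
t: 14.3
ee_pos: [488.0, 120.9, 186.7]
orientation: [2.221, 2.221, -0.0]
ft_force: [0.6, 0.0, -2.5]
width: 9.8
grasp_force: 30.0
[ 0.64527359  0.04921427 -2.46337887] [-0.07368782  0.04299346  0.02898638]
```

```bash
python3 -m creep '[{"translation":[0,0,0.2],"angular":[0,0,0],"jaw":0},{"translation":[0,0,0.4],"angular":[0,0,0],"jaw":0},{"translation":[0,0,0.6],"angular":[0,0,0],"jaw":0},{"translation":[0,0,0.8],"angular":[0,0,0],"jaw":0},{"translation":[0,0,1],"angular":[0,0,0],"jaw":0},{"translation":[0,0,1],"angular":[0,0,0],"jaw":0},{"translation":[0,0,1],"angular":[0,0,0],"jaw":0},{"translation":[0,0,1],"angular":[0,0,0],"jaw":0}]'; python3 -c "
from workcell import ctrl
import cv2
o=ctrl.get_obs();print(o['ft_force'],o['moment'])
F=[]
for i in range(6):
  b=ctrl.get_image('side'); o=ctrl.get_obs();F.append(list(o['ft_force'].round(2))+list(o['moment'].round(3)))
print(*F,sep='\n')
cv2.imwrite('pics/s4.png',b[:,:,::-1])"
```

```text
t: 15.3
ee_pos: [488.0, 120.9, 185.7]
orientation: [2.221, 2.221, 0.0]
ft_force: [0.7, 0.2, -2.6]
width: 10.0
grasp_force: 30.0
[ 0.68747208  0.16989887 -2.58865317] [-0.05738977  0.04911696  0.00071072]
[np.float64(0.71), np.float64(0.32), np.float64(-3.72), np.float64(-0.04), np.float64(-0.009), np.float64(0.023)]
[np.float64(-0.17), np.float64(-0.17), np.float64(-3.52), np.float64(-0.005), np.float64(0.075), np.float64(-0.025)]
[np.float64(-0.69), np.float64(0.04), np.float64(-4.72), np.float64(-0.035), np.float64(0.062), np.float64(0.002)]
[np.float64(0.72), np.float64(-0.95), np.float64(-2.58), np.float64(-0.063), np.float64(0.024), np.float64(0.013)]
[np.float64(-0.89), np.float64(0.41), np.float64(-3.63), np.float64(-0.052), np.float64(0.043), np.float64(-0.032)]
[np.float64(0.08), np.float64(0.72), np.float64(-3.71), np.float64(-0.076), np.float64(0.06), np.float64(0.019)]
```

```bash
cat > f.py <<'E'
from workcell import ctrl
import numpy as np
F=[]
for i in range(6):
  ctrl.get_image('side'); o=ctrl.get_obs();F.append(np.r_[o['ft_force'],o['moment']*100])
print(o["ee_pos"].round(2),np.mean(F,0).round(2),round(o["t"],2))
E
python3 -m creep '[{"translation":[0,0,0.3],"angular":[0,0,0],"jaw":0},{"translation":[0,0,0.6],"angular":[0,0,0],"jaw":0},{"translation":[0,0,0.9],"angular":[0,0,0],"jaw":0},{"translation":[0,0,1.2],"angular":[0,0,0],"jaw":0},{"translation":[0,0,1.5],"angular":[0,0,0],"jaw":0},{"translation":[0,0,1.5],"angular":[0,0,0],"jaw":0},{"translation":[0,0,1.5],"angular":[0,0,0],"jaw":0},{"translation":[0,0,1.5],"angular":[0,0,0],"jaw":0}]'; python3 f.py
```

```text
t: 16.6
ee_pos: [488.2, 120.8, 184.9]
orientation: [2.221, 2.221, 0.001]
ft_force: [-1.8, -2.5, 5.3]
width: 9.7
grasp_force: 30.0
[488.19 120.83 184.82] [-2.32 -2.16  6.38 -5.08 60.5  11.94] 16.9
```

```bash
python3 -m creep '[{"translation":[0,0,-0.8],"angular":[0,0,0],"jaw":0},{"translation":[0,0,-1.6],"angular":[0,0,0],"jaw":0},{"translation":[0,0,-2.4],"angular":[0,0,0],"jaw":0},{"translation":[0,0,-3.1],"angular":[0,0,0],"jaw":0},{"translation":[0,0,-3.1],"angular":[0,0,0],"jaw":0},{"translation":[0,0,-3.1],"angular":[0,0,0],"jaw":0},{"translation":[0,0,-3.1],"angular":[0,0,0],"jaw":0},{"translation":[0,0,-3.1],"angular":[0,0,0],"jaw":0}]'; python3 f.py
```

```text
t: 17.9
ee_pos: [488.0, 120.9, 187.3]
orientation: [-2.221, -2.221, -0.0]
ft_force: [-0.3, -0.5, -3.2]
width: 9.9
grasp_force: 30.0
[488.01 120.86 187.27] [ 0.16 -0.01 -3.52 -4.54  4.97 -2.17] 18.2
```

```bash
python3 -m creep '[{"translation":[1.5,0,0],"angular":[0,0,0],"jaw":0},{"translation":[3,0,0],"angular":[0,0,0],"jaw":0},{"translation":[5,0,0],"angular":[0,0,0],"jaw":0},{"translation":[7,0,0],"angular":[0,0,0],"jaw":0},{"translation":[8,0,0],"angular":[0,0,0],"jaw":0},{"translation":[8.5,0,0],"angular":[0,0,0],"jaw":0},{"translation":[9,0,0],"angular":[0,0,0],"jaw":0},{"translation":[9,0,0],"angular":[0,0,0],"jaw":0}]';python3 -m creep '[{"translation":[0.2,0,0],"angular":[0,0,0],"jaw":0},{"translation":[0.4,0,0],"angular":[0,0,0],"jaw":0},{"translation":[0.6,0,0],"angular":[0,0,0],"jaw":0},{"translation":[0.8,0,0],"angular":[0,0,0],"jaw":0},{"translation":[1,0,0],"angular":[0,0,0],"jaw":0},{"translation":[1,0,0],"angular":[0,0,0],"jaw":0},{"translation":[1,0,0],"angular":[0,0,0],"jaw":0},{"translation":[1,0,0],"angular":[0,0,0],"jaw":0}]'; python3 f.py
```

```text
t: 19.2
ee_pos: [488.0, 129.8, 187.3]
orientation: [2.221, 2.221, 0.0]
ft_force: [0.7, -0.1, -3.5]
width: 10.0
grasp_force: 30.0
t: 20.2
ee_pos: [488.0, 130.8, 187.3]
orientation: [2.221, 2.221, -0.0]
ft_force: [-0.1, -0.8, -3.2]
width: 9.6
grasp_force: 30.0
[488.   130.84 187.28] [ 0.22 -0.19 -3.62 -6.64  5.86 -1.62] 20.5
```

```bash
python3 -m creep '[{"translation":[0.2,0,0],"angular":[0,0,0],"jaw":0},{"translation":[0.4,0,0],"angular":[0,0,0],"jaw":0},{"translation":[0.6,0,0],"angular":[0,0,0],"jaw":0},{"translation":[0.8,0,0],"angular":[0,0,0],"jaw":0},{"translation":[1,0,0],"angular":[0,0,0],"jaw":0},{"translation":[1.2,0,0],"angular":[0,0,0],"jaw":0},{"translation":[1.4,0,0],"angular":[0,0,0],"jaw":0},{"translation":[1.4,0,0],"angular":[0,0,0],"jaw":0}]'
```

```text
t: 21.5
ee_pos: [488.0, 132.2, 187.3]
orientation: [-2.221, -2.221, 0.0]
ft_force: [-0.5, -0.4, -4.0]
width: 9.7
grasp_force: 30.0
```

```bash
python3 -m creep '[{"translation":[0.2,0,0],"angular":[0,0,0],"jaw":0},{"translation":[0.4,0,0],"angular":[0,0,0],"jaw":0},{"translation":[0.6,0,0],"angular":[0,0,0],"jaw":0},{"translation":[0.8,0,0],"angular":[0,0,0],"jaw":0},{"translation":[1,0,0],"angular":[0,0,0],"jaw":0},{"translation":[1.2,0,0],"angular":[0,0,0],"jaw":0},{"translation":[1.4,0,0],"angular":[0,0,0],"jaw":0},{"translation":[1.4,0,0],"angular":[0,0,0],"jaw":0}]'
```

```text
t: 22.5
ee_pos: [488.0, 133.7, 187.3]
orientation: [2.221, 2.221, 0.0]
ft_force: [-0.8, -0.4, -3.8]
width: 10.0
grasp_force: 30.0
```

```bash
python3 -m creep '[{"translation":[0.2,0,0],"angular":[0,0,0],"jaw":0},{"translation":[0.4,0,0],"angular":[0,0,0],"jaw":0},{"translation":[0.6,0,0],"angular":[0,0,0],"jaw":0},{"translation":[0.8,0,0],"angular":[0,0,0],"jaw":0},{"translation":[1,0,0],"angular":[0,0,0],"jaw":0},{"translation":[1.2,0,0],"angular":[0,0,0],"jaw":0},{"translation":[1.4,0,0],"angular":[0,0,0],"jaw":0},{"translation":[1.4,0,0],"angular":[0,0,0],"jaw":0}]'
```

```text
t: 23.5
ee_pos: [488.0, 135.1, 187.3]
orientation: [2.221, 2.221, 0.0]
ft_force: [0.4, 0.8, -3.2]
width: 9.7
grasp_force: 30.0
```

```bash
python3 -m creep '[{"translation":[0.3,0,0],"angular":[0,0,0],"jaw":0},{"translation":[0.6,0,0],"angular":[0,0,0],"jaw":0},{"translation":[0.9,0,0],"angular":[0,0,0],"jaw":0},{"translation":[1.2,0,0],"angular":[0,0,0],"jaw":0},{"translation":[1.5,0,0],"angular":[0,0,0],"jaw":0},{"translation":[1.8,0,0],"angular":[0,0,0],"jaw":0},{"translation":[2.1,0,0],"angular":[0,0,0],"jaw":0},{"translation":[2.1,0,0],"angular":[0,0,0],"jaw":0}]'
```

```text
t: 24.5
ee_pos: [488.0, 137.2, 187.3]
orientation: [2.221, 2.221, 0.0]
ft_force: [-0.3, 0.2, -3.0]
width: 9.7
grasp_force: 30.0
```

```bash
python3 -m creep '[{"translation":[1,0,0],"angular":[0,0,0],"jaw":0},{"translation":[3,0,0],"angular":[0,0,0],"jaw":0},{"translation":[5,0,0],"angular":[0,0,0],"jaw":0},{"translation":[7,0,0],"angular":[0,0,0],"jaw":0},{"translation":[9,0,0],"angular":[0,0,0],"jaw":0},{"translation":[11,0,0],"angular":[0,0,0],"jaw":0},{"translation":[13,0,0],"angular":[0,0,0],"jaw":0},{"translation":[14,0,0],"angular":[0,0,0],"jaw":0}]'; python3 f.py
```

```text
t: 25.5
ee_pos: [488.0, 151.3, 187.3]
orientation: [2.221, 2.222, 0.0]
ft_force: [0.2, -1.4, -4.2]
width: 9.8
grasp_force: 30.0
[487.99 151.1  187.28] [-0.28 -0.03 -3.52 -3.97  6.21  0.5 ] 25.8
```

```bash
python3 -m creep '[{"translation":[1,0,0],"angular":[0,0,0],"jaw":0},{"translation":[2,0,0],"angular":[0,0,0],"jaw":0},{"translation":[3,0,0],"angular":[0,0,0],"jaw":0},{"translation":[4,0,0],"angular":[0,0,0],"jaw":0},{"translation":[5,0,0],"angular":[0,0,0],"jaw":0},{"translation":[6,0,0],"angular":[0,0,0],"jaw":0},{"translation":[7,0,0],"angular":[0,0,0],"jaw":0},{"translation":[7.5,0,0],"angular":[0,0,0],"jaw":0}]'
```

```text
t: 26.8
ee_pos: [488.0, 158.7, 187.3]
orientation: [-2.221, -2.221, 0.0]
ft_force: [-0.7, -0.4, -3.6]
width: 9.8
grasp_force: 30.0
```

```bash
python3 -m creep '[{"translation":[0.3,0,0],"angular":[0,0,0],"jaw":0},{"translation":[0.6,0,0],"angular":[0,0,0],"jaw":0},{"translation":[0.9,0,0],"angular":[0,0,0],"jaw":0},{"translation":[1.1,0,0],"angular":[0,0,0],"jaw":0},{"translation":[1.3,0,0],"angular":[0,0,0],"jaw":0},{"translation":[1.5,0,0],"angular":[0,0,0],"jaw":0},{"translation":[1.5,0,0],"angular":[0,0,0],"jaw":0},{"translation":[1.5,0,0],"angular":[0,0,0],"jaw":0}]'
```

```text
t: 27.8
ee_pos: [488.0, 160.2, 187.3]
orientation: [-2.221, -2.221, 0.0]
ft_force: [-0.8, 0.0, -3.2]
width: 9.9
grasp_force: 30.0
```

```bash
python3 -m creep '[{"translation":[0.2,0,0],"angular":[0,0,0],"jaw":0},{"translation":[0.4,0,0],"angular":[0,0,0],"jaw":0},{"translation":[0.6,0,0],"angular":[0,0,0],"jaw":0},{"translation":[0.8,0,0],"angular":[0,0,0],"jaw":0},{"translation":[1,0,0],"angular":[0,0,0],"jaw":0},{"translation":[1,0,0],"angular":[0,0,0],"jaw":0},{"translation":[1,0,0],"angular":[0,0,0],"jaw":0},{"translation":[1,0,0],"angular":[0,0,0],"jaw":0}]'
```

```text
t: 28.8
ee_pos: [488.0, 161.1, 187.3]
orientation: [-2.221, -2.221, 0.0]
ft_force: [-0.4, -0.2, -4.2]
width: 9.8
grasp_force: 30.0
```

```bash
python3 -m creep '[{"translation":[0.2,0,0],"angular":[0,0,0],"jaw":0},{"translation":[0.4,0,0],"angular":[0,0,0],"jaw":0},{"translation":[0.6,0,0],"angular":[0,0,0],"jaw":0},{"translation":[0.8,0,0],"angular":[0,0,0],"jaw":0},{"translation":[1,0,0],"angular":[0,0,0],"jaw":0},{"translation":[1,0,0],"angular":[0,0,0],"jaw":0},{"translation":[1,0,0],"angular":[0,0,0],"jaw":0},{"translation":[1,0,0],"angular":[0,0,0],"jaw":0}]'
```

```text
t: 29.8
ee_pos: [488.0, 162.2, 187.3]
orientation: [2.221, 2.221, 0.0]
ft_force: [0.7, 0.1, -3.4]
width: 10.0
grasp_force: 30.0
```

```bash
python3 -m creep '[{"translation":[0.2,0,0],"angular":[0,0,0],"jaw":0},{"translation":[0.4,0,0],"angular":[0,0,0],"jaw":0},{"translation":[0.6,0,0],"angular":[0,0,0],"jaw":0},{"translation":[0.8,0,0],"angular":[0,0,0],"jaw":0},{"translation":[0.8,0,0],"angular":[0,0,0],"jaw":0},{"translation":[0.8,0,0],"angular":[0,0,0],"jaw":0},{"translation":[0.8,0,0],"angular":[0,0,0],"jaw":0},{"translation":[0.8,0,0],"angular":[0,0,0],"jaw":0}]'
```

```text
t: 30.8
ee_pos: [488.0, 163.0, 187.3]
orientation: [2.221, 2.221, 0.0]
ft_force: [-0.3, -0.8, -2.9]
width: 9.7
grasp_force: 30.0
```

```bash
python3 -m creep '[{"translation":[0.2,0,0],"angular":[0,0,0],"jaw":0},{"translation":[0.4,0,0],"angular":[0,0,0],"jaw":0},{"translation":[0.6,0,0],"angular":[0,0,0],"jaw":0},{"translation":[0.8,0,0],"angular":[0,0,0],"jaw":0},{"translation":[0.8,0,0],"angular":[0,0,0],"jaw":0},{"translation":[0.8,0,0],"angular":[0,0,0],"jaw":0},{"translation":[0.8,0,0],"angular":[0,0,0],"jaw":0},{"translation":[0.8,0,0],"angular":[0,0,0],"jaw":0}]'
```

```text
t: 31.8
ee_pos: [488.0, 163.7, 187.3]
orientation: [2.221, 2.221, -0.0]
ft_force: [0.5, -0.3, -3.8]
width: 10.0
grasp_force: 30.0
```

```bash
python3 -m creep '[{"translation":[0.2,0,0],"angular":[0,0,0],"jaw":0},{"translation":[0.4,0,0],"angular":[0,0,0],"jaw":0},{"translation":[0.6,0,0],"angular":[0,0,0],"jaw":0},{"translation":[0.8,0,0],"angular":[0,0,0],"jaw":0},{"translation":[0.8,0,0],"angular":[0,0,0],"jaw":0},{"translation":[0.8,0,0],"angular":[0,0,0],"jaw":0},{"translation":[0.8,0,0],"angular":[0,0,0],"jaw":0},{"translation":[0.8,0,0],"angular":[0,0,0],"jaw":0}]'; python3 f.py
```

```text
t: 32.8
ee_pos: [488.0, 164.6, 187.3]
orientation: [-2.221, -2.221, 0.0]
ft_force: [0.3, 0.2, -4.2]
width: 10.0
grasp_force: 30.0
[488.01 164.55 187.29] [ 0.01 -0.23 -3.36 -5.01  8.19  0.36] 33.1
```

```bash
python3 -m creep '[{"translation":[0.2,0,0],"angular":[0,0,0],"jaw":0},{"translation":[0.4,0,0],"angular":[0,0,0],"jaw":0},{"translation":[0.6,0,0],"angular":[0,0,0],"jaw":0},{"translation":[0.8,0,0],"angular":[0,0,0],"jaw":0},{"translation":[0.9,0,0],"angular":[0,0,0],"jaw":0},{"translation":[0.9,0,0],"angular":[0,0,0],"jaw":0},{"translation":[0.9,0,0],"angular":[0,0,0],"jaw":0},{"translation":[0.9,0,0],"angular":[0,0,0],"jaw":0}]'; python3 f.py
```

```text
t: 34.1
ee_pos: [488.0, 165.4, 187.3]
orientation: [-2.221, -2.221, 0.0]
ft_force: [0.2, -0.9, -3.4]
width: 10.1
grasp_force: 30.0
[487.97 165.44 187.26] [-0.07 -0.03 -3.56 -4.93  4.76  2.63] 34.4
```

```bash
python3 -m creep '[{"translation":[0.2,0,0],"angular":[0,0,0],"jaw":0},{"translation":[0.4,0,0],"angular":[0,0,0],"jaw":0},{"translation":[0.6,0,0],"angular":[0,0,0],"jaw":0},{"translation":[0.8,0,0],"angular":[0,0,0],"jaw":0},{"translation":[0.9,0,0],"angular":[0,0,0],"jaw":0},{"translation":[0.9,0,0],"angular":[0,0,0],"jaw":0},{"translation":[0.9,0,0],"angular":[0,0,0],"jaw":0},{"translation":[0.9,0,0],"angular":[0,0,0],"jaw":0}]'; python3 f.py; python3 - <<'E'
from v import *
b=ctrl.get_image("side");cv2.imwrite("pics/s5.png",b[:,:,::-1])
cv2.imwrite("pics/m5.png",cv2.resize(b[140:220,200:280],(560,560),interpolation=cv2.INTER_CUBIC)[:,:,::-1])
E
```

```text
t: 35.4
ee_pos: [488.0, 166.2, 187.3]
orientation: [2.221, 2.221, -0.0]
ft_force: [0.5, -4.1, -3.5]
width: 9.9
grasp_force: 30.0
[487.97 166.22 187.24] [  0.35  -3.68  -3.51 -92.61   1.25   0.46] 35.7
```

View pics/m5.png

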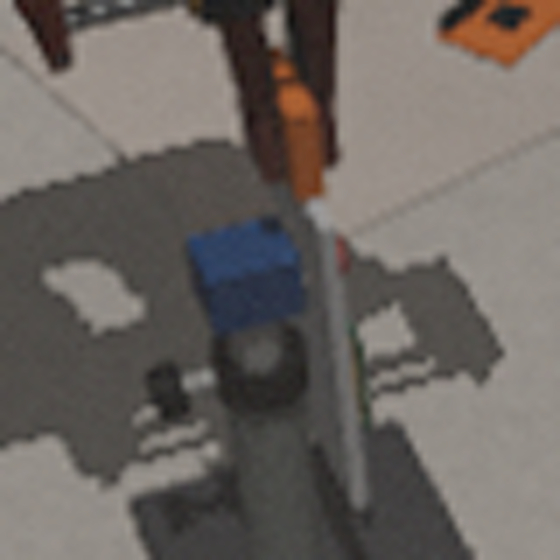

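```bash
python3 -m creep '[{"translation":[-0.6,0,0],"angular":[0,0,0],"jaw":0},{"translation":[-1.2,0,0],"angular":[0,0,0],"jaw":0},{"translation":[-1.2,0,0.6],"angular":[0,0,0],"jaw":0},{"translation":[-1.2,0,1.2],"angular":[0,0,0],"jaw":0},{"translation":[-1.2,0,1.8],"angular":[0,0,0],"jaw":0},{"translation":[-1.2,0,2.4],"angular":[0,0,0],"jaw":0},{"translation":[-1.2,0,2.8],"angular":[0,0,0],"jaw":0},{"translation":[-1.2,0,2.8],"angular":[0,0,0],"jaw":0}]'; python3 f.py
```

```text
t: 36.75
ee_pos: [488.0, 165.1, 184.4]
orientation: [-2.221, -2.221, 0.0]
ft_force: [0.7, -0.3, -2.9]
width: 9.7
grasp_force: 30.0
[488.04 165.16 184.49] [ 0.36  0.11 -3.43 -7.21  5.58 -1.9 ] 37.05
```

```bash
python3 -m creep '[{"translation":[0,0,0.5],"angular":[0,0,0],"jaw":0},{"translation":[0,0,1],"angular":[0,0,0],"jaw":0},{"translation":[0,0,1.5],"angular":[0,0,0],"jaw":0},{"translation":[0,0,2],"angular":[0,0,0],"jaw":0},{"translation":[0,0,2.5],"angular":[0,0,0],"jaw":0},{"translation":[0,0,3],"angular":[0,0,0],"jaw":0},{"translation":[0,0,3.5],"angular":[0,0,0],"jaw":0},{"translation":[0,0,4],"angular":[0,0,0],"jaw":0}]'
```

```text
t: 38.05
ee_pos: [488.0, 165.1, 180.5]
orientation: [2.221, 2.221, 0.0]
ft_force: [-0.3, 0.1, -3.5]
width: 9.9
grasp_force: 30.0
```

```bash
python3 -m creep '[{"translation":[0,0,0.8],"angular":[0,0,0],"jaw":0},{"translation":[0,0,1.6],"angular":[0,0,0],"jaw":0},{"translation":[0,0,2.4],"angular":[0,0,0],"jaw":0},{"translation":[0,0,3.2],"angular":[0,0,0],"jaw":0},{"translation":[0,0,4],"angular":[0,0,0],"jaw":0},{"translation":[0,0,4.6],"angular":[0,0,0],"jaw":0},{"translation":[0,0,5],"angular":[0,0,0],"jaw":0},{"translation":[0,0,5],"angular":[0,0,0],"jaw":0}]'; python3 f.py
```

```text
t: 39.05
ee_pos: [488.0, 165.1, 175.4]
orientation: [-2.221, -2.221, 0.0]
ft_force: [-0.2, -0.7, -3.6]
width: 10.0
grasp_force: 30.0
[488.   165.16 175.48] [ 0.11 -0.17 -3.54 -3.9   4.93 -4.1 ] 39.35
```

Contact is expected near 173.3, so I'll creep down.

```bash
python3 -m creep '[{"translation":[0,0,0.3],"angular":[0,0,0],"jaw":0},{"translation":[0,0,0.6],"angular":[0,0,0],"jaw":0},{"translation":[0,0,0.9],"angular":[0,0,0],"jaw":0},{"translation":[0,0,1.2],"angular":[0,0,0],"jaw":0},{"translation":[0,0,1.5],"angular":[0,0,0],"jaw":0},{"translation":[0,0,1.7],"angular":[0,0,0],"jaw":0},{"translation":[0,0,1.7],"angular":[0,0,0],"jaw":0},{"translation":[0,0,1.7],"angular":[0,0,0],"jaw":0}]'; python3 f.py
```

```text
t: 40.35
ee_pos: [488.0, 165.2, 173.8]
orientation: [2.221, 2.221, 0.0]
ft_force: [-0.4, -0.6, -4.0]
width: 10.0
grasp_force: 30.0
[488.01 165.15 173.79] [-0.03 -0.14 -3.7  -6.1   5.83 -0.29] 40.65
```

```bash
python3 -m creep '[{"translation":[0,0,0.15],"angular":[0,0,0],"jaw":0},{"translation":[0,0,0.3],"angular":[0,0,0],"jaw":0},{"translation":[0,0,0.45],"angular":[0,0,0],"jaw":0},{"translation":[0,0,0.6],"angular":[0,0,0],"jaw":0},{"translation":[0,0,0.7],"angular":[0,0,0],"jaw":0},{"translation":[0,0,0.7],"angular":[0,0,0],"jaw":0},{"translation":[0,0,0.7],"angular":[0,0,0],"jaw":0},{"translation":[0,0,0.7],"angular":[0,0,0],"jaw":0}]'; python3 f.py
```

```text
t: 41.65
ee_pos: [488.0, 165.2, 173.2]
orientation: [2.221, 2.221, 0.0]
ft_force: [-1.1, -0.1, -0.1]
width: 10.0
grasp_force: 30.0
[488.03 165.15 173.16] [-0.57 -0.25 -0.5  -8.49 22.69 -0.91] 41.95
```

```bash
python3 -m creep '[{"translation":[0,0,0],"angular":[0,0,0],"jaw":0.11},{"translation":[0,0,0],"angular":[0,0,0],"jaw":0.13},{"translation":[0,0,0],"angular":[0,0,0],"jaw":0.16},{"translation":[0,0,0],"angular":[0,0,0],"jaw":0.2},{"translation":[0,0,0],"angular":[0,0,0],"jaw":0.25},{"translation":[0,0,0],"angular":[0,0,0],"jaw":0.3},{"translation":[0,0,0],"angular":[0,0,0],"jaw":0.35},{"translation":[0,0,0],"angular":[0,0,0],"jaw":0.35}]'; python3 f.py; python3 - <<'E'
from v import *
b=ctrl.get_image("side");cv2.imwrite("pics/s6.png",b[:,:,::-1])
cv2.imwrite("pics/m6.png",cv2.resize(b[140:220,200:280],(560,560),interpolation=cv2.INTER_CUBIC)[:,:,::-1])
E
```

```text
t: 42.95
ee_pos: [488.0, 165.2, 173.1]
orientation: [-2.221, -2.221, 0.0]
ft_force: [-0.4, 0.3, 0.2]
width: 30.5
grasp_force: 0.0
[487.97 165.15 173.06] [ 0.41 -0.03  0.   -6.6   6.41  1.06] 43.25
```

View pics/m6.png

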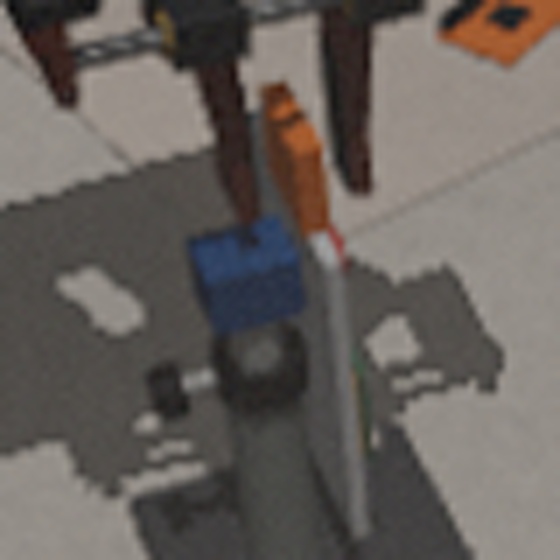

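The carrier hangs upright between the blue block and the red disc, which shows at (342,245), with the fingers clear of the tab at (240,200) and (355,170). Now I'll retreat straight up.

```bash
python3 -m creep '[{"translation":[0,0,-4],"angular":[0,0,0],"jaw":0.4},{"translation":[0,0,-12],"angular":[0,0,0],"jaw":0.4},{"translation":[0,0,-24],"angular":[0,0,0],"jaw":0.4},{"translation":[0,0,-38],"angular":[0,0,0],"jaw":0.4},{"translation":[0,0,-54],"angular":[0,0,0],"jaw":0.4},{"translation":[0,0,-70],"angular":[0,0,0],"jaw":0.4},{"translation":[0,0,-80],"angular":[0,0,0],"jaw":0.4},{"translation":[0,0,-80],"angular":[0,0,0],"jaw":0.4}]'; python3 f.py; python3 - <<'E'
from v import *
b=ctrl.get_image("side")
cv2.imwrite("pics/m7.png",cv2.resize(b[130:230,190:310],(720,600),interpolation=cv2.INTER_CUBIC)[:,:,::-1])
E
```

```text
t: 44.3
ee_pos: [488.4, 165.3, 254.0]
orientation: [2.221, 2.221, 0.002]
ft_force: [0.9, -0.8, 0.1]
width: 35.2
grasp_force: 0.0
[487.67 165.06 252.49] [ 0.38 -0.39 -0.11 -6.35  4.03 -1.64] 44.6
```

View pics/m7.png

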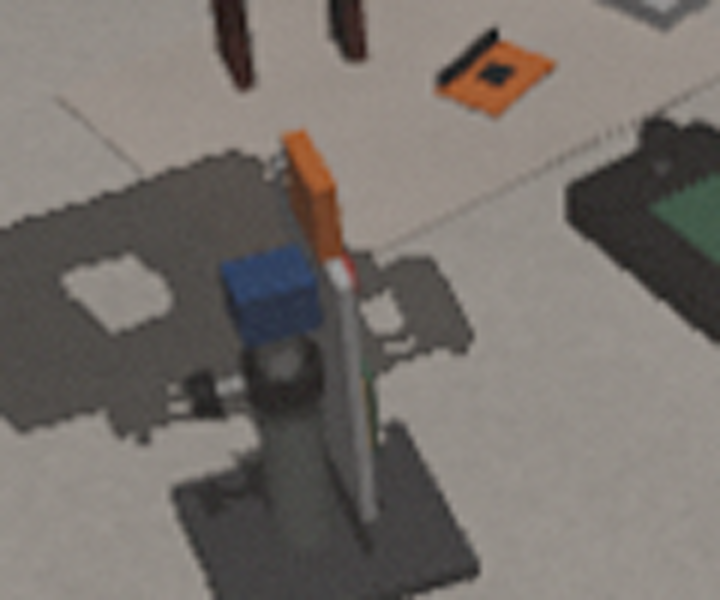

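The carrier hangs upright on the pin: tab at (310,190), blue block at (270,290), red disc just behind the plate at (347,270). The gripper is clear above it, so I'm handing in.

```bash
python3 -c "
from workcell import ctrl
print(ctrl.close_job())"
```

```text
the job is handed in; nothing more can be done
None
```

The carrier hangs upright and released on the stand's pin with its board facing away from the post, and I handed the job in at about 44.6 s of the 61 s allowed; the hand-in returned no verdict.

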